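# Tip the crayon out of the split tray

## Robot

A 6-joint arm with a two-finger parallel gripper is mounted at the origin on a cart in front of the work surface, level with it; the furniture and walls round the work are solid. World frame = base frame: x ahead of the robot, y to its left, z up, the work surface at z = 0. Lengths are in mm, angles in rad, forces in N, time in s.
With the tool pointing down it reaches from about 300 to 1000 mm from the base axis. Payload 5.1 kg.
Tool frame: the origin (TCP) lies at the centre of the arm's flange, where the gripper is bolted on; the fingertips stand 190 mm ahead of it and the grasp point (between the pads) lies 171 mm ahead of it; z points along the fingers, y is the line along which they close (so a half turn about z gives the same grasp; the last joint's range is limited). The gripper opens to 95 mm and grips with 3 to 60 N. Pads are 20 mm wide; open, the fingers measure 119 mm over their backs; the gripper's body (75 mm by 180 mm) begins 59 mm behind the grasp point.
Start: joints at [-1.183, 0.124, 1.65, -0, 1.367, -0.083], TCP at [294.808, -579.288, 404.756] pointing down, gripper open.
Joint ranges: [-2.61, 2.61], [-1.02, 2.33], [0.03, 2.71], [-1.35, 4.49], [0.32, 2.68], [-2.91, 2.91]. Speed limits (rad/s): [2.57, 2.57, 3.14, 3.14, 3.14, 3.14].

## Interface

Orientations are given as a 3x3 rotation matrix whose columns are the frame's x, y, z axes.
In Python, from plant import env gives the robot as it stands. The module is installed in compiled form; this text tells all that it offers.
- The arm moves only by the shell command python3 -m handwheel 'ROWS' [FORCE]. ROWS is JSON, one flat list of numbers, 5 for each row, row after row: the opening, from 0 (shut) to 1 (fully open), then the shift along the tool's x, y, z in cm, then the turn about the tool's z in rad. In form: [claw, x, y, z, twist, claw, x, y, z, twist, ...]. A call has 1 to 8 rows; each row shifts and turns the commanded pose from where the row before left it, along the tool's axes as they then stand; what a row does not reach is not made up. A row lasts 1/8 s, in which the tool goes at most 62.5 mm and 10.7 degrees, less where a joint would pass 70% of its speed; a pose out of reach is approached as far as the arm can. A call is refused whole if a number of a shift passes 6.25 or a number of a turn 0.188, either way. A call with a gripper value outside its range is refused whole. The fingers move at their own pace and stop on an object; FORCE is the grip in N (left out, the last holds). Time passes only in rows, so rows that do not move let the fingers close. It gives the time, the measured TCP pose, the force, the opening and the grip force at its end, in the units of the state.
- env.get_state(): the state, without advancing time (a new reading comes with each control period).
- env.get_image(name): name is "scene" or "top"; returns the picture (384x512x3 uint8, blue, green, red); there is no depth.
- env.get_calibration(name): a dict with "fx", "fy", "cx", "cy" (pixels), "world_to_cam" (4x4, takes a point from world to camera coordinates). Camera axes: x right, y down, z forward; pixel columns grow to the right and rows downward; lengths in mm; the calibration is good to about 2 mm. A picture is of the moment at which its call begins. get_calibration takes no time and is no camera call.
- env.close_job(): hands the job in; it is judged then, once.
The state is a dict: "t": time; "joint_positions": joint angles; "dq": joint speeds; "tau": joint torques, N m; "ee_pos": TCP position; "orientation": TCP orientation; "force": force on the tool from outside, world axes, zero at the start; "ft_torque": the same for the moment, N m; "opening": finger opening in mm; "gripper_force": force on a finger pad.
Only numpy, scipy, OpenCV 4.12 (cv2) and the standard library are available. Lean on these libraries where they do the work, as an engineer would, in place of code of your own. Each camera call takes 0.05 s, during which the arm holds its last target. There are 200 camera calls.

## Task

Pick up the blue split tray by the white grip on its divider and tip the thick marking crayon out of its bay into the steel bowl, without gripping the crayon itself, while the flat wrapped syringe sachet stays in the other bay. Then set the tray down again upright on the worktop, clear of the bowl, and let go.

Things in the scene. Friction and masses are not known exactly. Their poses are not given: they have to be found in the camera images.
- tray_grip (a point): Grip point of the split tray, 80 mm above its underside and 17 mm below the top of the grip: a white upright fin, 12 mm thick along x, 76 mm wide along y, from 35 to 97 mm above the underside, on the divider in the middle of the tray. Pinch it across its 12 mm. Axes: z up, x across the divider from bay to bay, y along the divider.
- split_tray: Loose blue tray, 0.3 kg, 200 (x) x 156 (y) mm; origin under its centre, axes as the grip's. Floor 3 mm; a 42 mm high divider at x=0 parts two equal bays; side walls at y=+-76 mm, 30 mm high. Each bay's outer end is an open lip, ramped up at 22 deg from x=+-75 mm to the edge at +-100 mm, 13 mm high. Tilted 35 to 45 deg about y, the low bay's crayon rolls out; the high bay's sachet stays at the divider.
- crayon: Thick cream marking crayon with red ends, 119 mm long and 24 mm in diameter; it starts lying along the tray's y in one of the two bays (either one) and rolls freely. Origin on its axis, half-way along; its y axis runs along it.
- sachet_mid (a point): Centre of the thin transparent white syringe sachet, 135 x 34 x 12 mm, which starts lying flat along the tray's y in the bay without the crayon.
- steel_bowl: Round stainless steel bowl, 198 mm across the rim, 57 mm high, flat floor 122 mm across, open at the top, loose (0.24 kg), standing on the worktop. Origin at the centre of its underside, z up.
There are look-alikes about, which are no part of the job. There is more than one size of the crayon; the one meant has the size given above.

How it is judged (in metres and radians):
On the way:
1. the tray is lifted off the worktop and tipped by more than 11 degrees (angle between tray_grip's own z axis and vertical above 0.2 rad and height (world z) of tray_grip above 0.1 m), for 0.1 s.
At the end, for the whole second after the job is handed in: Crayon at rest in the bowl (middle within 75 mm of the bowl's centre, below 70 mm); bowl upright; sachet in the tray between its walls; tray released on the worktop, upright within 10 degrees, grip point under 92 mm high and over 150 mm from the bowl's centre (horizontal distance between crayon and steel_bowl below 0.075 m and height (world z) of crayon below 0.07 m and angle between steel_bowl's own z axis and vertical below 0.15 rad and x of sachet_mid in the frame of tray_grip between -0.095 and 0.095 m and y of sachet_mid in the frame of tray_grip between -0.03 and 0.03 m and z of sachet_mid in the frame of tray_grip below -0.03 m and angle between tray_grip's own z axis and vertical below 0.17 rad and height (world z) of tray_grip below 0.092 m and horizontal distance between tray_grip and steel_bowl above 0.15 m and linear speed of each of crayon, steel_bowl below 0.03 m/s); the robot touches nothing.
It fails at once if the fingers grip or push the crayon (more than 1 N) (contact force between the fingers and crayon above 1 N).
It also fails if it takes over 67 s, if anything falls off the work surface, if the arm or the gripper's body presses on something with over 40 N, if the wrist force passes 120 N, or if a joint passes its speed limit or range.

## Working session

There is one attempt and no reset: what is moved stays moved. The work goes in short steps, Python scripts to look and compute and a shell command to move; the robot and the scene stay as the last step left them, time stands still between calls to the robot, and variables do not carry over. Pictures are saved under pics/ and viewed, at most 10 in all, crops included, and the job is handed in when it is done.

```bash
mkdir -p pics; cat > h.py <<'E'
import numpy as np,cv2
from plant import env
def ray(cam,u,v,z):
    c=env.get_calibration(cam);T=np.array(c["world_to_cam"]);R=T[:3,:3];o=-R.T@T[:3,3]
    d=R.T@np.array([(u-c["cx"])/c["fx"],(v-c["cy"])/c["fy"],1.]);return o+d*(z-o[2])/d[2]
def proj(cam,p):
    c=env.get_calibration(cam);T=np.array(c["world_to_cam"]);q=T[:3,:3]@np.array(p)+T[:3,3]
    return c["fx"]*q[0]/q[2]+c["cx"],c["fy"]*q[1]/q[2]+c["cy"]
E
python3 - <<'E'
from h import *
for n in("scene","top"):
    cv2.imwrite(f"pics/{n}0.png",cv2.resize(env.get_image(n),(800,600)))
    c=env.get_calibration(n);print(n,c["fx"],c["cx"],np.round(np.array(c["world_to_cam"]),2).tolist())
s=env.get_state();print(s["ee_pos"],np.round(s["orientation"],3),s["t"])
E
```

```text
scene 474.6157054713415 257.90397667483916 [[0.64, -0.76, 0.02, -368.74], [-0.36, -0.33, -0.87, 186.24], [0.67, 0.56, -0.49, 1171.27], [0.0, 0.0, 0.0, 1.0]]
top 437.49816895109893 247.8321664475036 [[-0.02, -1.0, -0.02, -84.76], [-1.0, 0.02, -0.08, 450.69], [0.08, 0.02, -1.0, 1069.75], [0.0, 0.0, 0.0, 1.0]]
[ 294.72340014 -579.08674232  403.6098025 ] [[ 0.891  0.454 -0.001]
 [ 0.454 -0.891  0.002]
 [ 0.    -0.002 -1.   ]] 0.1
```

View pics/top0.png

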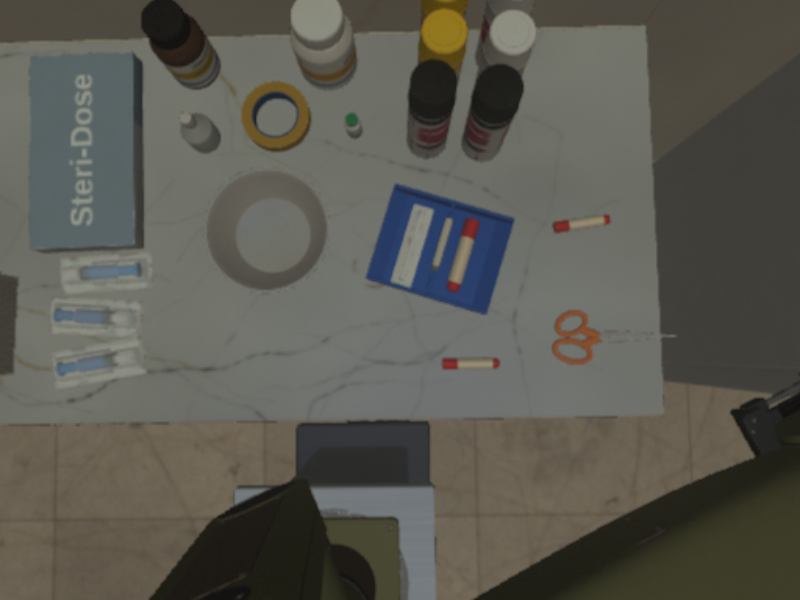

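View pics/scene0.png

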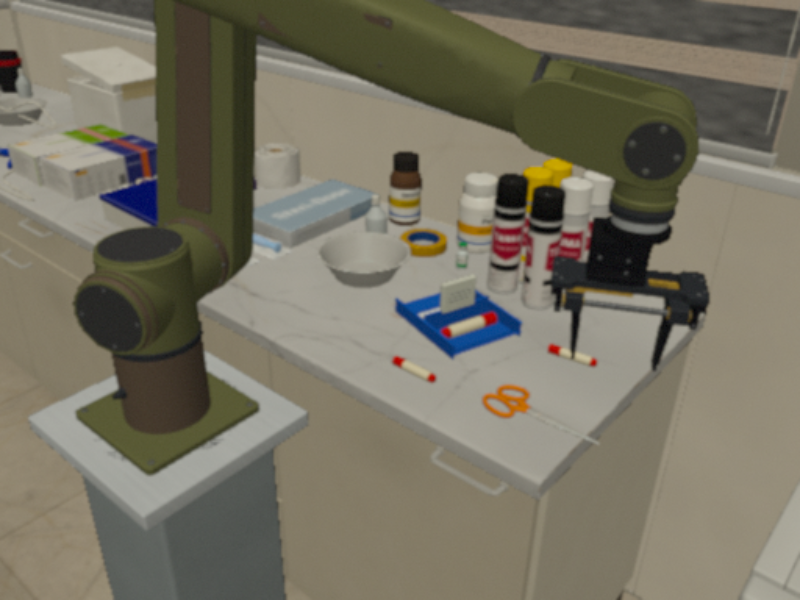

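The top view shows the tray at about (440,250), with the crayon in its right bay at (463,255) and the sachet in the left bay at (412,245). The bowl is at (267,230). The scene view confirms the white fin and shows the bottles behind. The rows have no tilt command, so I'll measure the positions and test in free air whether the arm tilts at its reach limit.

```bash
python3 - <<'E'
from h import *
k=0.64
for n,u,v,z in [("tc1 far-left",397,185,20),("tc2",513,218,20),("tc3",486,313,20),("tc4",367,280,20),("bowl rim L",207,230,57),("bowl R",327,230,57),("bowl T",267,170,57),("bowl B",267,290,57),("cray a",470,222,15),("cray b",455,288,15),("sach",412,245,10),("fin",443,245,97),("tableL",0,420,0),("tableTR",648,27,0),("tableBR",662,413,0),("bottleblk",430,155,0),("bottlegreen",352,133,0),("bottleblk2",482,157,0),("box corner",140,248,30),("cray2",581,223,10)]:
    print(n,ray("top",u*k,v*k,z).round())
E
python3 -m handwheel '[1,0,0,-6,0, 1,0,0,-6,0, 1,0,0,-6,0, 1,0,0,-6,0, 1,0,0,-6,0, 1,0,0,-6,0, 1,0,0,-6,0, 1,0,0,-6,0]'
```

```text
tc1 far-left [ 629. -111.   20.]
tc2 [ 571. -294.   20.]
tc3 [ 421. -248.   20.]
tc4 [476. -61.  20.]
bowl rim L [555. 185.  57.]
bowl R [551.  -2.  57.]
bowl T [648.  91.  57.]
bowl B [460.  91.  57.]
cray a [ 567. -227.   15.]
cray b [ 462. -200.   15.]
sach [ 533. -133.   10.]
fin [ 518. -178.   97.]
tableL [262. 535.   0.]
tableTR [ 889. -529.   -0.]
tableBR [ 259. -522.    0.]
bottleblk [ 682. -166.    0.]
bottlegreen [722. -38.   0.]
bottleblk2 [ 677. -250.    0.]
box corner [533. 300.  30.]
cray2 [ 563. -404.   10.]
t: 1.1
ee_pos: [294.6, -578.8, 886.4]
orientation: [[0.891, 0.454, -0.0], [0.454, -0.891, 0.0], [0.0, -0.0, -1.0]]
force: [-0.1, -0.9, 1.4]
opening: 94.9
gripper_force: 0.0
```

```bash
python3 -m handwheel '[1,0,0,-6,0, 1,0,0,-6,0, 1,0,0,-6,0, 1,0,0,-6,0]'; python3 -c "
from h import *
print(np.round(env.get_state()['joint_positions'],3))"
```

```text
t: 1.6
ee_pos: [265.6, -523.7, 1014.9]
orientation: [[0.891, 0.453, 0.019], [0.453, -0.891, -0.036], [0.001, 0.041, -0.999]]
force: [0.7, -1.0, 0.0]
opening: 95.1
gripper_force: 0.0
[-1.194  0.519  0.029  0.008  2.552 -0.087]
```

```bash
python3 -m handwheel '[1,0,6,0,0, 1,0,6,0,0, 1,0,6,0,0, 1,0,6,0,0]'; python3 -c "
from h import *
print(np.round(env.get_state()['joint_positions'],3))"; python3 -m handwheel '[1,0,0,-6,0, 1,0,0,-6,0, 1,0,0,-6,0, 1,0,0,-6,0]'; python3 -c "
from h import *
print(np.round(env.get_state()['joint_positions'],3))"
```

```text
t: 2.1
ee_pos: [325.4, -639.4, 923.7]
orientation: [[0.891, 0.45, 0.058], [0.454, -0.884, -0.114], [-0.0, 0.128, -0.992]]
force: [-0.4, 0.2, -0.2]
opening: 94.9
gripper_force: 0.0
[-1.176  0.665  0.026  0.013  2.323 -0.067]
t: 2.6
ee_pos: [261.2, -512.7, 1035.6]
orientation: [[0.891, 0.444, 0.095], [0.454, -0.871, -0.188], [-0.001, 0.211, -0.978]]
force: [-0.3, -0.8, -0.1]
opening: 95.1
gripper_force: 0.0
[-1.196  0.489  0.025  0.03   2.416 -0.072]
```

The tilt ratchets up at the reach limit, which gives me a way to tip the tray. Next I'll test whether the inner limit takes the tilt back out.

```bash
python3 -m handwheel '[1,0,0,6,0, 1,0,0,6,0, 1,0,0,6,0, 1,0,0,6,0, 1,0,0,6,0, 1,0,0,6,0, 1,0,-6,4,0, 1,0,-6,4,0]';python3 -m handwheel '[1,0,-6,0,0, 1,0,-6,0,0, 1,0,-6,0,0, 1,0,-6,0,0]'; python3 -c "
from h import *
print(np.round(env.get_state()['joint_positions'],3))"
```

```text
t: 3.6
ee_pos: [254.8, -501.3, 630.0]
orientation: [[0.891, 0.444, 0.094], [0.454, -0.872, -0.185], [0.0, 0.207, -0.978]]
force: [0.3, -0.4, 1.4]
opening: 95.1
gripper_force: 0.0
t: 4.1
ee_pos: [148.1, -290.7, 582.4]
orientation: [[0.891, 0.444, 0.095], [0.454, -0.871, -0.187], [-0.001, 0.21, -0.978]]
force: [0.6, 0.5, 0.2]
opening: 95.3
gripper_force: 0.0
[-1.276 -0.731  2.033  0.036  1.632 -0.171]
```

```bash
python3 -m handwheel '[1,0,-6,0,0, 1,0,-6,0,0, 1,0,-4,0,0, 1,0,-4,0,0]'; python3 -c "
from h import *
print(np.round(env.get_state()['joint_positions'],3))"
```

```text
t: 4.6
ee_pos: [96.4, -190.2, 569.0]
orientation: [[0.891, 0.448, 0.068], [0.453, -0.881, -0.135], [-0.0, 0.151, -0.988]]
force: [0.3, -1.4, -0.0]
opening: 95.2
gripper_force: 0.0
[-1.376 -1.025  2.175  0.043  1.845 -0.262]
```

```bash
python3 -m handwheel '[1,0,2,6,0, 1,0,2,6,0, 1,0,-6,0,0, 1,0,-6,0,0, 1,0,-6,0,0]'; python3 -c "
from h import *
print(np.round(env.get_state()['joint_positions'],3))"
```

```text
t: 5.22
ee_pos: [104.6, -207.1, 456.3]
orientation: [[0.891, 0.454, 0.026], [0.454, -0.889, -0.05], [0.0, 0.057, -0.998]]
force: [0.2, 0.2, 0.0]
opening: 95.1
gripper_force: 0.0
[-1.343 -1.025  2.363  0.014  1.748 -0.241]
```

```bash
python3 -m handwheel '[1,0,-6,0,0, 1,0,-5,0,0]'; python3 -m handwheel '[1,5.5,2.3,0,0, 1,5.5,2.3,0,0, 1,5.5,2.3,0,0, 1,5.5,2.3,0,0, 1,5.5,2.3,0,0, 1,5.5,2.3,0,0, 1,5.5,2.3,0,0]'; python3 -m handwheel '[1,0,0,0,-0.18, 1,0,0,0,-0.18, 1,0,0,0,-0.18, 1,0,0,0,-0.18, 1,0,0,0,-0.18, 1,0,0,0,-0.18, 1,0,0,0,-0.18, 1,0,0,0,-0.18]';python3 -m handwheel '[1,0,0,0,-0.18, 1,0,0,0,-0.18, 1,0,0,0,-0.18, 1,0,0,0,-0.18, 1,0,0,0,-0.18,1,0,0,0,0]'; python3 -c "
from h import *
print(np.round(env.get_state()['joint_positions'],3))"
```

```text
t: 5.48
ee_pos: [99.9, -199.5, 468.1]
orientation: [[0.891, 0.454, -0.004], [0.454, -0.891, 0.01], [0.0, -0.011, -1.0]]
force: [-0.2, 0.6, -1.2]
opening: 95.5
gripper_force: 0.0
t: 6.35
ee_pos: [512.3, -168.6, 468.7]
orientation: [[0.89, 0.455, 0.002], [0.455, -0.89, 0.009], [0.006, -0.007, -1.0]]
force: [0.2, -0.5, 0.3]
opening: 94.9
gripper_force: 0.0
t: 7.35
ee_pos: [510.1, -169.2, 468.7]
orientation: [[-0.34, 0.94, 0.002], [0.94, 0.34, 0.009], [0.008, 0.005, -1.0]]
force: [0.4, 0.8, -0.8]
opening: 94.8
gripper_force: 0.0
t: 8.1
ee_pos: [510.2, -169.3, 468.1]
orientation: [[-0.945, 0.326, 0.001], [0.326, 0.945, 0.01], [0.002, 0.01, -1.0]]
force: [0.9, 0.2, -0.5]
opening: 95.2
gripper_force: 0.0
[-0.422 -0.158  1.823  0.009  1.48  -1.662]
```

```bash
python3 - <<'E'
from h import *
im=env.get_image("scene")
print(proj("scene",(521,-178,97)),proj("scene",(521,-178,80)))
a=im[150:250,230:360];cv2.imwrite("pics/s1.png",cv2.resize(a,(780,600),interpolation=cv2.INTER_CUBIC))
E
```

```text
(np.float64(294.0484828508981), np.float64(178.41651764900445)) (np.float64(293.7198384200758), np.float64(183.56495942351378))
```

View pics/s1.png

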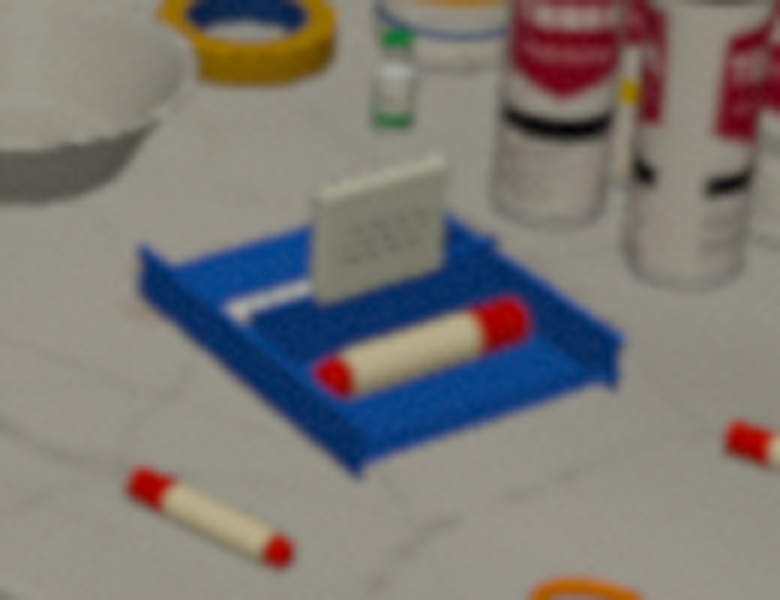

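The fin top is centred at (377,175) in the crop, about 2 mm from my estimate, and the thick crayon lies in the near bay. I'll descend and grip.

```bash
python3 -m handwheel '[1,-1.1,-0.5,4.3,-0.03, 1,0,0,4.3,0, 1,0,0,4.3,0, 1,0,0,4.3,0, 1,0,0,4.3,0, 1,0,0,0,0]'; python3 -m handwheel '[0,0,0,0,0, 0,0,0,0,0, 0,0,0,0,0, 0,0,0,0,0, 0,0,0,0,0, 0,0,0,0,0, 0,0,0,0,0, 0,0,0,0,0]' 40
```

```text
t: 8.9
ee_pos: [516.9, -174.8, 246.9]
orientation: [[-0.954, 0.298, -0.01], [0.298, 0.954, 0.015], [0.014, 0.011, -1.0]]
force: [-0.7, -0.1, 0.3]
opening: 95.0
gripper_force: 0.0
t: 9.9
ee_pos: [518.1, -175.6, 249.5]
orientation: [[-0.955, 0.296, -0.005], [0.296, 0.955, 0.012], [0.008, 0.01, -1.0]]
force: [-0.6, 0.4, -0.0]
opening: 20.3
gripper_force: 0.0
```

```bash
python3 -m handwheel '[0,0,0,0,0, 0,0,0,0,0, 0,0,0,0,0, 0,0,0,0,0, 0,0,0,-1,0, 0,0,0,-2,0, 0,0,0,-3,0, 0,0,0,-3,0]' 40;python3 -m handwheel '[0,0,0,-4,0, 0,0,0,-4,0, 0,0,0,-4,0, 0,0,0,-4,0, 0,0,0,-4,0, 0,0,0,-4,0, 0,0,0,-3,0, 0,0,0,0,0]'
```

```text
t: 10.9
ee_pos: [518.5, -176.5, 341.2]
orientation: [[-0.955, 0.296, -0.004], [0.296, 0.955, 0.013], [0.008, 0.011, -1.0]]
force: [-0.2, 0.1, -3.6]
opening: 11.8
gripper_force: 40.0
t: 11.9
ee_pos: [519.1, -179.6, 613.7]
orientation: [[-0.955, 0.296, 0.002], [0.296, 0.955, 0.01], [0.001, 0.01, -1.0]]
force: [0.4, 0.7, -4.3]
opening: 11.7
gripper_force: 40.0
```

The tray is lifted. My plan has four steps:
1. Ratchet the tilt here about tray x, so that the side wall is low and holds both crayon and sachet.
2. Carry the tray over the bowl.
3. Twist 90° about the tool axis so the crayon's lip becomes the low side.
4. Undo the tilt at the inner limit.

```bash
python3 -m handwheel '[0,0,0,-3,0, 0,0,0,-5,0, 0,0,0,-5,0, 0,0,0,-5,0, 0,0,0,-5,0, 0,0,0,-5,0, 0,0,0,-5,0, 0,0,0,-4,0]' 60;python3 -m handwheel '[0,-2.6,0,-5.5,0, 0,-2.6,0,-5.5,0, 0,-2.6,0,-5.5,0, 0,-2.6,0,-5.5,0]'; python3 -c "
from h import *
print(np.round(env.get_state()['joint_positions'],3))"
```

```text
t: 12.9
ee_pos: [521.4, -184.5, 980.4]
orientation: [[-0.955, 0.296, -0.005], [0.296, 0.955, 0.013], [0.008, 0.011, -1.0]]
force: [2.0, -0.0, -3.0]
opening: 11.9
gripper_force: 60.0
t: 13.4
ee_pos: [502.3, -180.0, 1043.4]
orientation: [[-0.955, 0.297, -0.025], [0.296, 0.955, 0.032], [0.033, 0.024, -0.999]]
force: [-0.9, -0.2, -2.7]
opening: 11.6
gripper_force: 60.0
[-0.448  0.47   0.026  0.042  2.681 -1.681]
```

```bash
python3 -m handwheel '[0,-6,0,0,0, 0,-6,0,0,0, 0,-5,0,-3,0, 0,-5,0,-3,0, 0,-4,0,-4,0, 0,-4,0,-4,0]'; python3 -c "
from h import *
print(np.round(env.get_state()['joint_positions'],3))"
```

```text
t: 14.15
ee_pos: [589.2, -210.3, 975.7]
orientation: [[-0.946, 0.299, -0.126], [0.289, 0.953, 0.091], [0.147, 0.05, -0.988]]
force: [-0.2, 0.5, -3.9]
opening: 11.9
gripper_force: 60.0
[-0.434  0.588  0.025  0.067  2.681 -1.646]
```

```bash
python3 -m handwheel '[0,0,0,5,0, 0,0,0,5,0, 0,-5,0,3,0, 0,-5,0,0,0]'; python3 -c "
from h import *
print(np.round(env.get_state()['joint_positions'],3))"; python3 -m handwheel '[0,-1,0,-6,0, 0,-1,0,-6,0, 0,-1,0,-6,0, 0,-1,0,-6,0]'; python3 -c "
from h import *
print(np.round(env.get_state()['joint_positions'],3))"
```

```text
t: 14.65
ee_pos: [677.7, -232.7, 864.7]
orientation: [[-0.944, 0.3, -0.134], [0.289, 0.952, 0.096], [0.156, 0.052, -0.986]]
force: [1.0, -0.9, -1.7]
opening: 11.9
gripper_force: 60.0
[-0.411  0.522  0.374  0.051  2.406 -1.645]
t: 15.15
ee_pos: [600.2, -218.5, 964.6]
orientation: [[-0.943, 0.301, -0.138], [0.288, 0.952, 0.107], [0.164, 0.061, -0.985]]
force: [0.1, 0.5, -2.6]
opening: 12.0
gripper_force: 60.0
[-0.439  0.606  0.025  0.085  2.68  -1.636]
```

```bash
python3 -m handwheel '[0,-0.5,-4.6,1.6,0, 0,-0.5,-4.6,1.6,0, 0,-0.5,-4.6,1.6,0, 0,-0.5,-4.6,1.6,0, 0,-0.5,-4.6,1.6,0, 0,-0.5,-4.6,1.6,0, 0,0,0,0,0.16, 0,0,0,0,0.16]'; python3 -m handwheel '[0,0,0,0,0.16, 0,-6,0,0,0, 0,-6,0,0,0, 0,-6,0,0,0, 0,-6,0,0,0]'; python3 -c "
from h import *
print(np.round(env.get_state()['joint_positions'],3))"
```

```text
t: 16.15
ee_pos: [532.5, -480.3, 847.5]
orientation: [[-0.797, 0.588, -0.14], [0.578, 0.809, 0.107], [0.176, 0.005, -0.984]]
force: [0.1, 0.3, -3.2]
opening: 11.6
gripper_force: 60.0
t: 16.77
ee_pos: [623.8, -575.3, 751.9]
orientation: [[-0.704, 0.703, -0.103], [0.699, 0.711, 0.072], [0.124, -0.021, -0.992]]
force: [1.0, 0.2, -2.8]
opening: 11.9
gripper_force: 60.0
[-0.805  0.883  0.027 -0.034  2.355 -1.618]
```

```bash
python3 -m handwheel '[0,-4.6,0,-4.2,0, 0,-4.6,0,-4.2,0, 0,-4.6,0,-4.2,0, 0,-4.6,0,-4.2,0, 0,-4.6,0,-4.2,0, 0,-4.6,0,-4.2,0, 0,-4.6,0,-4.2,0, 0,-4.6,0,-4.2,0]'; python3 -c "
from h import *
print(np.round(env.get_state()['joint_positions'],3))"
```

```text
t: 17.77
ee_pos: [604.3, -564.3, 814.6]
orientation: [[-0.705, 0.703, 0.091], [0.694, 0.711, -0.114], [-0.145, -0.017, -0.989]]
force: [-0.1, 0.2, -4.4]
opening: 11.5
gripper_force: 60.0
[-0.815  0.809  0.025 -0.014  2.161 -1.615]
```

```bash
python3 -m handwheel '[0,-5.7,0,-2.6,0, 0,-5.7,0,-2.6,0, 0,-5.7,0,-2.6,0, 0,-5.7,0,-2.6,0, 0,-5.7,0,-2.6,0, 0,-5.7,0,-2.6,0, 0,-5.7,0,-2.6,0, 0,-5.7,0,-2.6,0]';  python3 -m handwheel '[0,-6.1,0,-1.2,0, 0,-6.1,0,-1.2,0, 0,-6.1,0,-1.2,0, 0,-6.1,0,-1.2,0, 0,-6.1,0,-1.2,0, 0,-6.1,0,-1.2,0, 0,-6.1,0,-1.2,0]';python3 -c "
from h import *
print(np.round(env.get_state()['joint_positions'],3))"
```

```text
t: 18.77
ee_pos: [609.2, -575.7, 843.1]
orientation: [[-0.648, 0.702, 0.295], [0.631, 0.712, -0.308], [-0.427, -0.013, -0.904]]
force: [0.4, 0.3, -3.4]
opening: 12.0
gripper_force: 60.0
t: 19.65
ee_pos: [615.1, -585.3, 871.6]
orientation: [[-0.545, 0.702, 0.459], [0.526, 0.713, -0.464], [-0.653, -0.012, -0.757]]
force: [-0.3, -0.2, -4.1]
opening: 11.6
gripper_force: 60.0
[-0.827  0.767  0.026  0.023  1.637 -1.614]
```

The tilt is 40.8°. I'll check what the tray still holds.

```bash
python3 - <<'E'
from h import *
s=env.get_state();g=np.array(s["ee_pos"])+171*np.array(s["orientation"])[:,2]
print(g,proj("scene",g),proj("top",g))
cv2.imwrite("pics/s2.png",np.hstack([cv2.resize(env.get_image(n),(400,300)) for n in("scene","top")]))
cv2.imwrite("pics/s2.png",cv2.resize(env.get_image("scene"),(800,600)))
E
```

```text
[ 693.60466852 -664.72236945  742.07699022] (np.float64(571.6561602137592), np.float64(-70.57381827774381)) (np.float64(901.6050728535787), np.float64(-177.0436188258566))
```

View pics/s2.png

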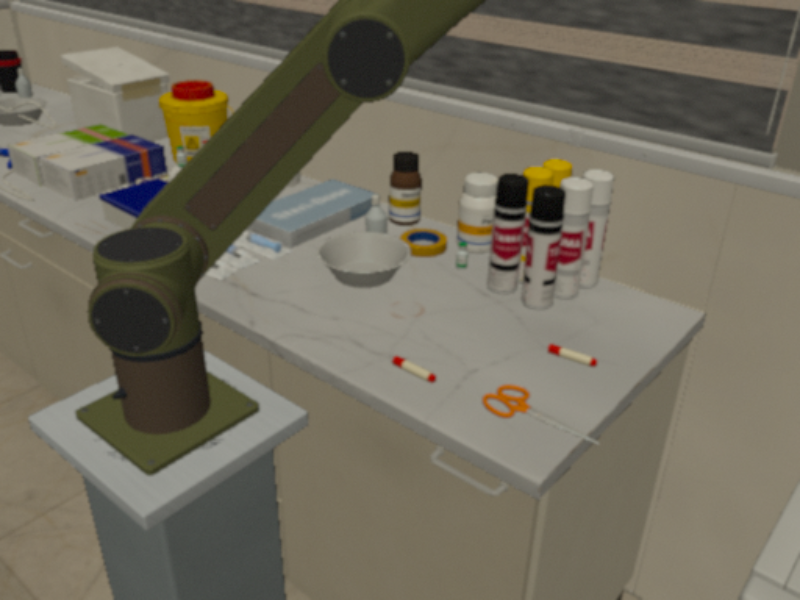

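No spilled crayon is visible on the worktop, and the tray itself is out of frame. I'll carry it gently toward the bowl.

```bash
python3 -m handwheel '[0,1.6,1,-0.2,0, 0,3.2,2.2,-0.4,0, 0,3.2,2.2,-0.4,0, 0,3.2,2.2,-0.4,0, 0,3.2,2.2,-0.4,0, 0,3.2,2.2,-0.4,0, 0,3.2,2.2,-0.4,0, 0,3.2,2.2,-0.4,0]'; python3 -m handwheel '[0,3.2,2.2,-0.4,0, 0,3.2,2.2,-0.4,0, 0,3.2,2.2,-0.4,0, 0,3.2,2.2,-0.4,0, 0,3.2,2.2,-0.4,0, 0,3.2,2.2,-0.4,0, 0,3.2,2.2,-0.4,0, 0,3.2,2.2,-0.4,0]';python3 -m handwheel '[0,3.2,2.2,-0.4,0, 0,3.2,2.2,-0.4,0, 0,2,1.2,-0.2,0, 0,1,0.6,-0.1,0]';python3 - <<'E'
from h import *
s=env.get_state();R=np.array(s["orientation"]);print(np.round(s["joint_positions"],3))
g=np.array(s["ee_pos"])+171*R[:,2];print(g,(R.T@(np.array([621,27,215])-g)).round())
u,v=map(int,proj("scene",g));print(u,v)
a=env.get_image("scene");u0,v0=max(0,u-120),max(0,v-60);cv2.imwrite("pics/s3.png",cv2.resize(a[v0:v0+180,u0:u0+240],(800,600)))
E
```

```text
t: 20.8
ee_pos: [585.1, -326.9, 734.6]
orientation: [[-0.546, 0.701, 0.458], [0.527, 0.713, -0.463], [-0.651, -0.011, -0.759]]
force: [-0.9, -1.0, -4.1]
opening: 12.2
gripper_force: 60.0
t: 21.8
ee_pos: [553.9, -51.8, 590.3]
orientation: [[-0.546, 0.701, 0.458], [0.528, 0.713, -0.462], [-0.651, -0.01, -0.759]]
force: [0.3, 0.5, -3.6]
opening: 12.0
gripper_force: 60.0
t: 22.3
ee_pos: [541.2, 46.9, 536.4]
orientation: [[-0.548, 0.7, 0.458], [0.527, 0.714, -0.462], [-0.65, -0.011, -0.76]]
force: [-0.5, -0.6, -3.5]
opening: 11.4
gripper_force: 60.0
[ 0.081 -0.251  1.83  -0.582  1.131 -0.582]
[619.52715222 -32.06304511 406.482671  ] [155.  45. 119.]
279 56
```

View pics/s3.png

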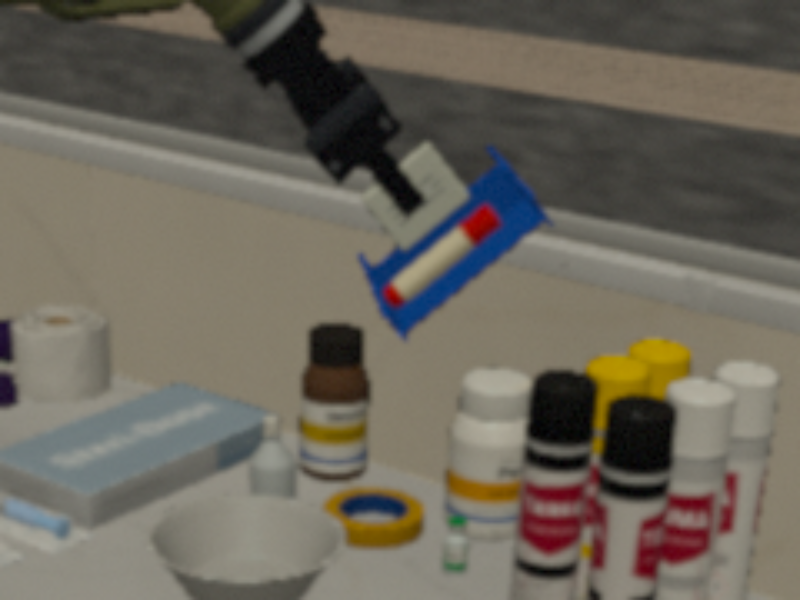

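The crayon rests against the low wall in the tray, at about (440,255) in the picture, and the bowl is at (248,540). I'll do a small pre-twist and then work out the move over the bowl.

```bash
python3 -m handwheel '[0,0,0,0,0.07, 0,0,0,0,0.07, 0,0,0,0,0.06]'; python3 - <<'E'
from h import *
s=env.get_state();R=np.array(s["orientation"]);print(R.round(3))
g=np.array(s["ee_pos"])+171*R[:,2];print(g,(R.T@(np.array([653,107,225])-g)).round())
E
```

```text
t: 22.72
ee_pos: [541.7, 45.0, 538.3]
orientation: [[-0.393, 0.797, 0.459], [0.66, 0.592, -0.463], [-0.641, 0.121, -0.758]]
force: [0.4, 1.3, -3.1]
opening: 11.7
gripper_force: 60.0
[[-0.393  0.797  0.459]
 [ 0.66   0.592 -0.463]
 [-0.641  0.121 -0.758]]
[620.14129354 -34.16373312 408.62770454] [198.  88.  89.]
```

```bash
python3 -m handwheel '[0,1.5,0.8,0.7,0, 0,3,1.4,1.4,0, 0,3,1.4,1.4,0, 0,3,1.4,1.4,0, 0,3,1.4,1.4,0, 0,3,1.3,1.4,0, 0,2.2,0.9,1,0, 0,1.1,0.2,0.4,0]'; python3 -m handwheel '[0,0,0,0,0]';python3 - <<'E'
from h import *
s=env.get_state();R=np.array(s["orientation"]);print(np.round(s["joint_positions"],3))
g=np.array(s["ee_pos"])+171*R[:,2];print(g,(R.T@(np.array([653,107,225])-g)).round())
u,v=map(int,proj("scene",g));print(u,v)
a=env.get_image("scene");u0,v0=max(0,u-120),max(0,v-60);cv2.imwrite("pics/s4.png",cv2.resize(a[v0:v0+180,u0:u0+240],(800,600)))
E
```

```text
t: 23.72
ee_pos: [574.7, 187.0, 349.3]
orientation: [[-0.399, 0.795, 0.456], [0.657, 0.595, -0.463], [-0.64, 0.115, -0.76]]
force: [0.3, 0.4, -3.4]
opening: 11.7
gripper_force: 60.0
t: 23.85
ee_pos: [574.8, 186.4, 350.8]
orientation: [[-0.398, 0.796, 0.457], [0.657, 0.595, -0.463], [-0.64, 0.116, -0.759]]
force: [-0.7, -0.3, -4.0]
opening: 11.7
gripper_force: 60.0
[ 0.324  0.027  1.888 -0.757  1.017  0.068]
[652.86641748 107.14944099 220.90875939] [-3.  0. -3.]
250 104
```

View pics/s4.png

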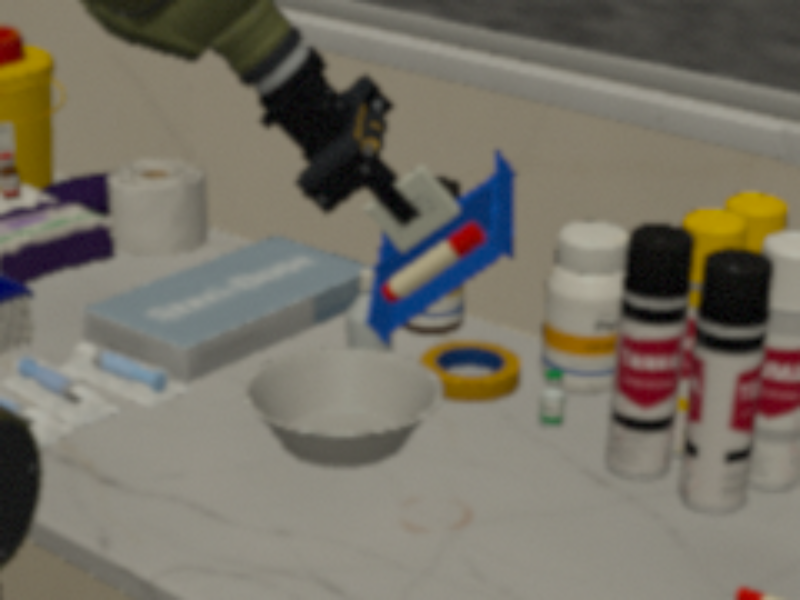

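The tray is up-slope of the bowl, with the crayon at about (435,262) and the bowl rim at (345,390). Now the twist to dump.

```bash
python3 -m handwheel '[0,0,0,0,0.188, 0,0,0,0,0.188, 0,0,0,0,0.188, 0,0,0,0,0.188, 0,0,0,0,0.188, 0,0,0,0,0, 0,0,0,0,0, 0,0,0,0,0]'; python3 - <<'E'
from h import *
a=env.get_image("scene");cv2.imwrite("pics/s5.png",cv2.resize(a[60:240,130:370],(800,600)))
E
```

```text
t: 24.9
ee_pos: [575.0, 185.9, 352.4]
orientation: [[0.407, 0.79, 0.458], [0.868, -0.178, -0.463], [-0.285, 0.586, -0.759]]
force: [0.2, 1.4, -2.9]
opening: 12.0
gripper_force: 60.0
```

View pics/s5.png

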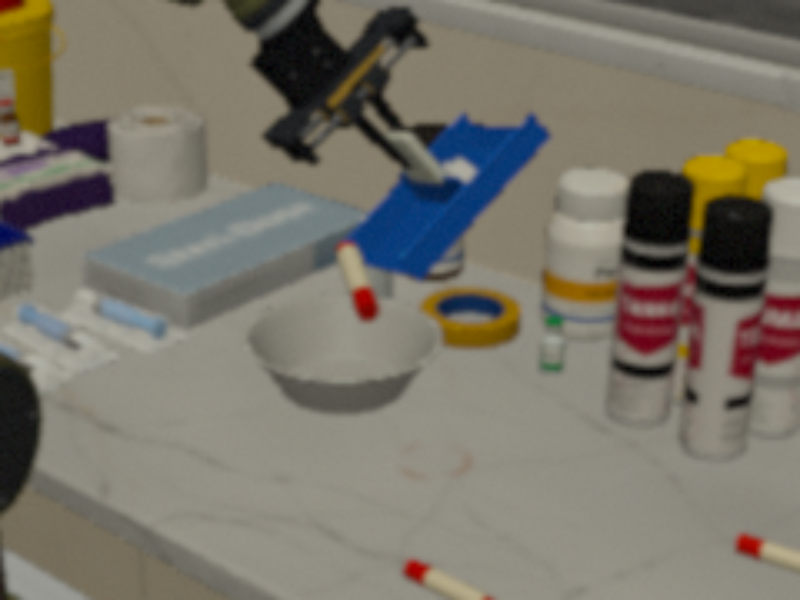

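The crayon is dropping off the lip at about (357,280), over the bowl. I'll wait, raise the tray, and check the bowl numerically.

```bash
python3 -m handwheel '[0,0,0,0,0, 0,0,0,0,0, 0,0,0,0,0, 0,0,0,0,0, 0,-1.1,2.2,-2.8,0, 0,-1.1,2.2,-2.8,0, 0,-1.1,2.2,-2.8,0, 0,-1.1,2.2,-2.8,0]'; cat > red.py <<'E'
from h import *
for n in("top","scene"):
    a=env.get_image(n);h=cv2.cvtColor(a,cv2.COLOR_BGR2HSV)
    m=(((h[...,0]<8)|(h[...,0]>172))&(h[...,1]>150)&(h[...,2]>80)).astype(np.uint8)
    k,l,st,c=cv2.connectedComponentsWithStats(m)
    for i in range(1,k):
        if st[i,4]>8: print(n,st[i,4],c[i].round(),ray(n,*c[i],25).round())
    print(n,"bowl px",proj(n,(553,92,20)))
E
python3 red.py; python3 -c "
from h import *
s=env.get_state();print(np.round(s['joint_positions'],3))"
```

```text
t: 25.95
ee_pos: [575.1, 184.0, 502.1]
orientation: [[0.407, 0.79, 0.458], [0.868, -0.179, -0.463], [-0.284, 0.586, -0.759]]
force: [0.1, 0.1, -3.1]
opening: 11.7
gripper_force: 60.0
top 35 [146. 131.] [602. 160.  25.]
top 10 [388. 140.] [ 567. -440.   25.]
top 47 [359. 144.] [ 557. -369.   25.]
top 89 [179. 153.] [544.  77.  25.]
top 47 [287. 233.] [ 343. -187.   25.]
top 11 [317. 232.] [ 342. -259.   25.]
top bowl px (np.float64(173.50172976299376), np.float64(149.83165784506485))
scene 251 [123.  57.] [1196. 1587.   25.]
scene 52 [326. 148.] [908. -43.  25.]
scene 39 [366. 151.] [ 985. -167.   25.]
scene 26 [337. 154.] [ 891. -100.   25.]
scene 134 [324. 159.] [821. -90.  25.]
scene 16 [376. 155.] [ 975. -215.   25.]
scene 166 [359. 164.] [ 873. -203.   25.]
scene 18 [338. 166.] [ 809. -157.   25.]
scene 25 [233. 170.] [544.  84.  25.]
scene 35 [354. 223.] [ 533. -381.   25.]
scene 31 [255. 231.] [ 322. -199.   25.]
scene 13 [379. 232.] [ 541. -452.   25.]
scene 17 [276. 241.] [ 321. -272.   25.]
scene bowl px (np.float64(233.20127723368685), np.float64(170.01337112039616))
[ 0.319 -0.075  1.724 -0.675  1.208  0.817]
```

The red ends are inside the bowl and about 101 mm apart, so the crayon's middle is roughly 33 mm from the bowl centre. Now I'll go to the inner limit to take the tilt out.

```bash
python3 -m handwheel '[0,-2.3,-0.7,-0.3,0, 0,-4.3,-1.3,-0.5,0, 0,-4.3,-1.3,-0.5,0, 0,-4.3,-1.3,-0.5,0, 0,-4.3,-1.3,-0.5,0, 0,-4.3,-1.3,-0.5,0, 0,-4.3,-1.3,-0.5,0]'; python3 -m handwheel '[0,-4.3,-1.3,-0.5,0, 0,-4.3,-1.3,-0.5,0, 0,-4.3,-1.3,-0.5,0, 0,-4.3,-1.3,-0.5,0, 0,-4.3,-1.3,-0.5,0, 0,-4.3,-1.3,-0.5,0, 0,-2.3,-0.7,-0.3,0]'; python3 -c "
from h import *
s=env.get_state();print(np.round(s['joint_positions'],3))
R=np.array(s['orientation']);print((R.T@np.array([-.707,.707,0])).round(3))"
```

```text
t: 26.92
ee_pos: [377.6, -30.0, 553.8]
orientation: [[0.406, 0.792, 0.455], [0.868, -0.179, -0.463], [-0.285, 0.583, -0.761]]
force: [-0.2, -0.1, -3.5]
opening: 12.0
gripper_force: 60.0
t: 27.8
ee_pos: [180.1, -244.4, 609.1]
orientation: [[0.411, 0.791, 0.453], [0.867, -0.185, -0.463], [-0.283, 0.583, -0.761]]
force: [-0.0, 0.1, -3.6]
opening: 11.7
gripper_force: 60.0
[-1.201 -0.901  2.101  0.269  1.288 -0.844]
[ 0.322 -0.69  -0.648]
```

```bash
python3 -m handwheel '[0,4.9,2,-0.2,0, 0,4.9,2,-0.2,0, 0,2,-4.1,-3.9,0, 0,2,-4.1,-3.9,0, 0,2,-4.1,-3.9,0, 0,2,-4.1,-3.9,0, 0,2,-4.1,-3.9,0]'; python3 -c "
from h import *
s=env.get_state();print(np.round(s['joint_positions'],3))
R=np.array(s['orientation']);print((R.T@np.array([-.707,.707,0])).round(3),(R.T@np.array([0,0,1])).round(3))"
```

```text
t: 28.68
ee_pos: [184.5, 23.0, 671.5]
orientation: [[0.408, 0.832, 0.376], [0.863, -0.218, -0.455], [-0.297, 0.51, -0.807]]
force: [0.7, 1.0, -3.4]
opening: 11.9
gripper_force: 60.0
[ 0.106 -1.023  2.024 -0.523  1.733  0.265]
[ 0.322 -0.742 -0.588] [-0.297  0.51  -0.807]
```

Pushing inward slides off sideways and is slow. A simpler option: twist so the tilt is about tray x, which is the pinch axis, then lower onto the worktop with a light grip so the tray pivots level in the pads.

```bash
python3 -m handwheel '[0,0,0,0,-0.13, 0,0,0,0,-0.13, 0,0,0,0,-0.13, 0,0,0,0,-0.13, 0,0,0,0,-0.13, 0,0,0,0,-0.13, 0,0,0,0,-0.13, 0,0,0,0,-0.13]'; python3 - <<'E'
from h import *
s=env.get_state();R=np.array(s["orientation"]);print(R.round(3),np.round(s["joint_positions"],3))
g=np.array(s["ee_pos"])+171*R[:,2];print(g,(R.T@(np.array([495,-170,200])-g)).round())
E
```

```text
t: 29.68
ee_pos: [185.3, 22.1, 670.9]
orientation: [[-0.515, 0.771, 0.375], [0.622, 0.637, -0.455], [-0.59, -0.001, -0.807]]
force: [0.3, -0.4, -3.2]
opening: 11.7
gripper_force: 60.0
[[-0.515  0.771  0.375]
 [ 0.622  0.637 -0.455]
 [-0.59  -0.001 -0.807]] [ 0.099 -1.023  2.025 -0.519  1.73  -0.785]
[249.46860418 -55.75169769 532.81811698] [ -1. 117. 413.]
```

```bash
python3 -m handwheel '[0,0,0.8,2.5,0, 0,0,1.2,4.3,0, 0,0,1.2,4.3,0, 0,0,1.2,4.3,0, 0,0,1.2,4.3,0, 0,0,1.2,4.3,0, 0,0,1.2,4.3,0, 0,0,1.2,4.3,0]';python3 -m handwheel '[0,0,1.2,4.3,0, 0,0,1.2,3.2,0, 0,0,0.2,1.2,0, 0,0,0,0,0, 0,0,0,0,0]'; python3 - <<'E'
from h import *
s=env.get_state();R=np.array(s["orientation"]);print(R.round(3),np.round(s["joint_positions"],3))
g=np.array(s["ee_pos"])+171*R[:,2];print(g,(R.T@[0,0,1]).round(3))
u,v=map(int,proj("scene",g));print(u,v)
a=env.get_image("scene");u0,v0=max(0,u-120),max(0,v-90);cv2.imwrite("pics/s6.png",cv2.resize(a[v0:v0+180,u0:u0+240],(800,600)))
E
```

```text
t: 30.68
ee_pos: [379.0, -68.1, 406.6]
orientation: [[-0.512, 0.773, 0.375], [0.625, 0.635, -0.454], [-0.589, 0.002, -0.808]]
force: [-0.1, -0.4, -2.5]
opening: 12.1
gripper_force: 60.0
t: 31.3
ee_pos: [431.7, -90.7, 341.0]
orientation: [[-0.51, 0.772, 0.379], [0.624, 0.635, -0.455], [-0.593, 0.005, -0.806]]
force: [1.0, -1.3, -2.1]
opening: 11.6
gripper_force: 60.0
[[-0.51   0.772  0.379]
 [ 0.624  0.635 -0.455]
 [-0.593  0.005 -0.806]] [-0.248 -0.421  2.276 -0.499  0.814 -0.676]
[ 496.52032489 -168.58802314  203.26991529] [-0.593  0.005 -0.806]
288 146
```

View pics/s6.png

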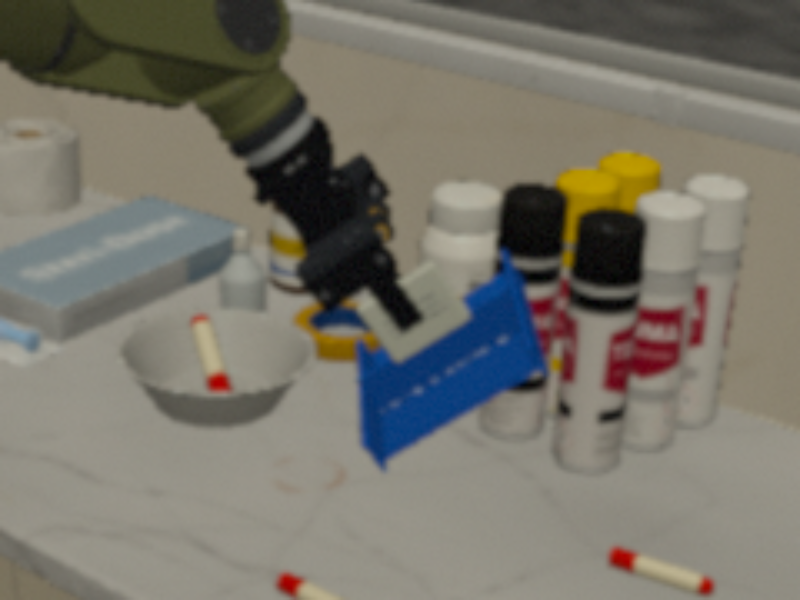

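The crayon is in the bowl at about (210,355). The tray is side-wall-low above the clear area. I'll lower to near contact, soften the grip, then lower on.

```bash
python3 -m handwheel '[0,1.25,0,1.7,0, 0,1.25,0,1.7,0, 0,1.25,0,1.7,0, 0,1.1,0,1.5,0, 0,0,0,0,0]'; python3 -m handwheel '[0,0,0,0,0, 0,0.2,0,0.2,0, 0,0.2,0,0.3,0, 0,0.2,0,0.3,0, 0,0.2,0,0.3,0]' 8; python3 -m handwheel '[0,0.2,0,0.3,0, 0,0.2,0,0.3,0, 0,0.2,0,0.3,0]' 5
```

```text
t: 31.98
ee_pos: [431.4, -90.3, 257.6]
orientation: [[-0.512, 0.772, 0.377], [0.624, 0.635, -0.455], [-0.59, 0.003, -0.807]]
force: [-0.8, 0.3, -3.1]
opening: 11.4
gripper_force: 60.0
t: 32.6
ee_pos: [432.0, -90.6, 244.1]
orientation: [[-0.511, 0.772, 0.378], [0.624, 0.635, -0.455], [-0.591, 0.003, -0.807]]
force: [-0.2, 0.6, -1.4]
opening: 12.2
gripper_force: 8.0
t: 32.98
ee_pos: [433.8, -91.9, 236.1]
orientation: [[-0.509, 0.772, 0.381], [0.621, 0.636, -0.458], [-0.596, 0.004, -0.803]]
force: [-0.5, -5.2, 6.0]
opening: 12.3
gripper_force: 5.0
```

```bash
python3 -m handwheel '[0,0.15,0,0.2,0, 0,0.15,0,0.2,0, 0,0.15,0,0.2,0, 0,0.15,0,0.2,0]' 4; python3 - <<'E'
from h import *
s=env.get_state();R=np.array(s["orientation"])
g=np.array(s["ee_pos"])+171*R[:,2];print(g)
u,v=map(int,proj("scene",g))
a=env.get_image("scene");u0,v0=max(0,u-80),max(0,v-60);cv2.imwrite("pics/s7.png",cv2.resize(a[v0:v0+120,u0:u0+160],(800,600)))
E
```

```text
t: 33.48
ee_pos: [432.7, -90.8, 223.9]
orientation: [[-0.51, 0.772, 0.379], [0.624, 0.636, -0.455], [-0.592, 0.004, -0.806]]
force: [-0.3, -3.0, 5.1]
opening: 12.6
gripper_force: 4.0
[ 497.51844926 -168.58855985   86.08397905]
```

View pics/s7.png

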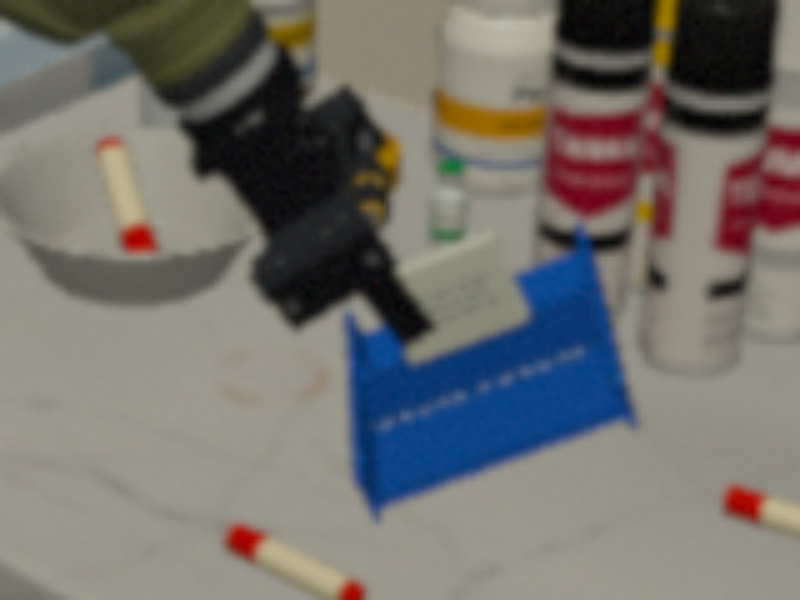

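The tray has rotated to roughly 12° and pivots as intended; the crayon stays in the bowl at (125,195). I'll lower a little more, then release.

```bash
python3 -m handwheel '[0,0.15,0,0.2,0, 0,0.15,0,0.2,0, 0,0.15,0,0.2,0, 0,0.15,0,0.2,0]' 3;  python3 -m handwheel '[0,0.15,0,0.2,0, 0,0.15,0,0.2,0, 0,0.15,0,0.2,0, 0,0,0,0,0]' 3
```

```text
t: 34.02
ee_pos: [431.8, -90.5, 212.6]
orientation: [[-0.511, 0.773, 0.376], [0.625, 0.635, -0.454], [-0.59, 0.003, -0.808]]
force: [0.3, 0.1, -3.3]
opening: 12.2
gripper_force: 3.0
t: 34.52
ee_pos: [432.1, -90.7, 205.8]
orientation: [[-0.511, 0.772, 0.377], [0.624, 0.635, -0.455], [-0.591, 0.003, -0.807]]
force: [-1.1, -1.4, -1.4]
opening: 12.5
gripper_force: 3.0
```

```bash
python3 -m handwheel '[0.3,0,0,0,0, 0.3,0,0,0,0, 0.5,0,0,0,0, 0.5,0,0,0,0, 0.6,0,0,0,0]';  python3 -m handwheel '[0.6,0,0,-2,0, 0.6,0,0,-4,0, 0.6,0,0,-5,0, 0.6,0,0,-5,0, 0.6,0,0,-5,0, 0.6,0,0,-5,0, 0.6,0,0,-1,0, 0.6,0,0,0,0]'; python3 red.py | grep top; python3 - <<'E'
from h import *
cv2.imwrite("pics/s8.png",np.hstack([cv2.resize(env.get_image("scene")[100:260,180:380],(400,320)),cv2.resize(env.get_image("top")[70:230,100:300],(400,320))]))
E
```

```text
t: 35.15
ee_pos: [432.3, -90.6, 206.2]
orientation: [[-0.511, 0.772, 0.378], [0.624, 0.635, -0.455], [-0.591, 0.004, -0.806]]
force: [-0.4, -0.5, -0.1]
opening: 52.4
gripper_force: 0.0
t: 36.15
ee_pos: [330.3, 32.3, 423.7]
orientation: [[-0.511, 0.772, 0.379], [0.624, 0.636, -0.454], [-0.591, 0.004, -0.806]]
force: [-0.6, -0.3, -0.9]
opening: 57.0
gripper_force: 0.0
top 33 [146. 131.] [602. 160.  25.]
top 10 [388. 140.] [ 567. -440.   25.]
top 47 [359. 144.] [ 557. -369.   25.]
top 89 [179. 153.] [544.  77.  25.]
top 47 [287. 233.] [ 343. -187.   25.]
top 12 [317. 232.] [ 343. -259.   25.]
top bowl px (np.float64(173.50172976299376), np.float64(149.83165784506485))
```

View pics/s8.png

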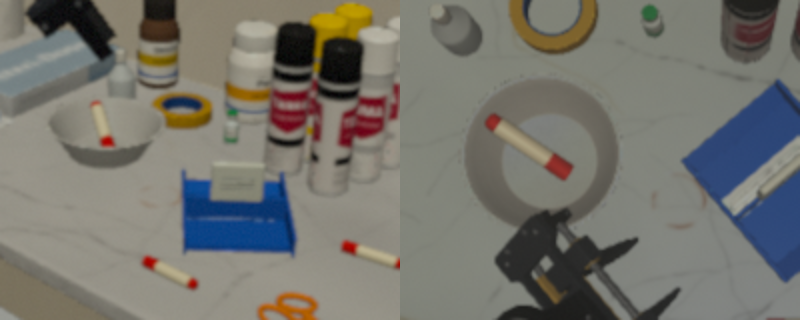

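The tray stands flat with the sachet beside the divider, the crayon is at rest in the bowl at about (530,147), and the gripper is clear. Handing in.

```bash
python3 -c "
from plant import env
print(env.close_job())"
```

```text
the job is handed in; nothing more can be done
None
```

I handed the job in at about 36 s, with no verdict returned: the crayon is at rest in the steel bowl, the sachet is still in the tray, and the tray stands upright, released and well clear of the bowl; two joints read about 0.005 rad past their listed ranges at the reach limits (joint 2 at −1.025, joint 3 at 0.025), and no fault was reported.

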